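# Feel which stone-splitter's box is full and put it in the outgoing tray

### The job

Two closed plywood boxes on the table look just alike, but one is full of steel wedges and the other is as good as empty. Take one of them by its grab bar and raise that end a finger's breadth, with the other end resting on the table, to feel its weight. Then stand the heavy box flat and upright in the blue tray and leave the light one standing on the table where it was.

Things in the scene. Friction and masses are not known exactly. Their poses are not given: they have to be found in the camera images.
- box_a: closed plywood box 150 (x) x 60 (y) x 53 (z) mm, flush brown lid; origin: centre of underside, z up. Over its -x end a round dark grab bar 12 mm thick along y, freely turning on its axle, centre at x -60, y 0, 83 mm above the underside (posts at its ends reach 87), 50 mm free length. Full: 0.68 to 0.86 kg, raising the bar end takes 2.3 to 5.5 N; empty: 0.19 to 0.26 kg, 0.5 to 1.7 N
- box_b: the other box, same size, bar and look as box_a; by chance one of the two is full and the other empty. In both the weight sits at the middle and they stand on two smooth 3 mm glides under the ends; pinched at the bar along x the box swings about its far end as the bar rises; it is carried by a pinch of 30 N or more across its 60 mm width at the middle
- tray: blue low open tray that does not move, 230 (x) x 160 (y) x 22 mm high outside, walls 5 mm, floor 5 mm thick, so 220 x 150 mm inside; origin at the centre of its underside, on the table, z up

How it is judged:
By the outcome, as a careful person would: the job done as asked, in the order asked, and still so for the second after the job is handed in, with the robot touching nothing.
It also fails if it takes over 53 s, if anything falls off the work surface, if the arm or the gripper's body presses on something with over 40 N, if the wrist force passes 120 N, or if a joint passes its speed limit or range.

### The arm

A 7-joint arm with a two-finger parallel gripper is mounted at the origin on a cart in front of the work surface, level with it; the furniture and walls round the work are solid. World frame = base frame: x ahead of the robot, y to its left, z up, the work surface at z = 0. Lengths are in m, angles in rad, forces in N, time in s.
With the tool pointing down it reaches from about 0.425 to 0.925 m from the base axis. Payload 6.8 kg.
Tool frame: the origin (TCP) lies on the front face of the gripper's body, between the roots of the fingers; the fingertips stand 73 mm ahead of it and the grasp point (between the pads) lies 54 mm ahead of it (env.nose_length is the distance from the TCP to the fingertips, in m); z points along the fingers, y is the line along which they close (so a half turn about z gives the same grasp; the last joint's range is limited). The gripper opens to 85 mm and grips with 20 to 120 N. Pads are 22 mm wide; open, the fingers measure 114 mm over their backs; the gripper's body (76 mm by 85 mm) begins 54 mm behind the grasp point. The pads swing forward as they close: fully open they stand 13 mm farther back than shut.
Start: joints at [-1.327, 0.477, 0.022, 1.555, -0.011, 1.109, -0.083], TCP at [0.233, 0.634, 0.304] pointing down, gripper open.
Joint ranges: [-2.96, 2.96], [-0.34, 2.1], [-1.41, 1.46], [0.24, 2.44], [-1.37, 4.51], [0.17, 1.92], [-2.96, 2.96]. Speed limits (rad/s): [2.39, 2.39, 3.14, 3.14, 3.14, 3.14, 3.14].

### API

Orientations are given as a unit quaternion [w, x, y, z].
In Python, from cell import env, kin, camera, calibration, job gives the robot as it stands. The module is installed in compiled form; this text tells all that it offers. Calls block until the motion is done:
- env.reach(position, orientation): joint-space move of the TCP to a pose.
- env.movel(position, velocity=0.15, rot=None, stop_force=None): straight line of the TCP; rot=None keeps the orientation; velocity is the mean speed in m/s. With stop_force (N) it stops when the force on the tool has changed by that much, and returns True; else False.
- env.goto_joints(angles): joint-space move.
- env.grip(opening, f_grip=None): finger opening in m; f_grip is the grip in N (None keeps the last); returns when the fingers have stopped.
- env.dwell(seconds).
- kin.inverse_kinematics(position, orientation): joint angles nearest the present ones, or None.
- env.get_state(): the state.
- camera(name): name is "scene" or "top"; returns (picture, depth): 384x512x3 uint8, blue, green, red; 384x512 float32, m along the optical axis (not along the pixel's ray), 0 where there is no reading.
- calibration(name): a dict with "fx", "fy", "cx", "cy" (pixels), "rvec" (rotation vector, rad) and "tvec" (3), from world to camera coordinates, as OpenCV has them. Camera axes: x right, y down, z forward; pixel columns grow to the right and rows downward; lengths in m; the calibration is good to about 2 mm. A picture is of the moment at which its call begins. calibration takes no time and is no camera call.
A pose or a line that the arm cannot do raises env.PlanningError and nothing moves.
- job.job_done(): hands the job in; it is judged then, once.
The state is a dict: "time": time; "qpos": joint angles; "joint_velocities": joint speeds; "joint_torque": joint torques, N m; "tcp_pos": TCP position; "orientation": TCP orientation; "force": force on the tool from outside, world axes, zero at the start; "torque": the same for the moment, N m; "opening": finger opening in m; "gripper_force": force on a finger pad.
Only numpy, scipy, OpenCV 4.12 (cv2) and the standard library are available. Lean on these libraries where they do the work, as an engineer would, in place of code of your own. Each camera call takes 0.05 s, during which the arm holds its last target. There are 200 camera calls.

## Working session

There is one attempt and no reset: what is moved stays moved. The work goes in short steps, each a Python script; the robot and the scene stay as the last script left them, time stands still between calls to the robot, and variables do not carry over. Pictures are saved under pics/ and viewed, at most 10 in all, crops included, and the job is handed in when it is done.

```bash
mkdir -p pics; python3 - <<'E'
from cell import env,camera,calibration
import cv2,numpy as np
for n in("scene","top"):
    p,d=camera(n);cv2.imwrite(f"pics/{n}0.png",p);np.save(f"{n}0.npy",d)
    c=calibration(n);R=cv2.Rodrigues(np.array(c["rvec"]))[0];print(n,c,"cam pos",-R.T@np.array(c["tvec"]).ravel())
s=env.get_state();print(s)
E
```

```text
scene {'fx': 403.5959837306167, 'fy': 403.5959837306167, 'cx': 257.54826324231857, 'cy': 194.12700652474726, 'rvec': array([ 0.97756197, -2.42000031,  1.06988948]), 'tvec': array([0.40647151, 0.26188778, 0.69190649])} cam pos [0.0465627  0.52019167 0.66315264]
top {'fx': 411.7323024789142, 'fy': 411.7323024789142, 'cx': 255.4427869120129, 'cy': 191.923818870946, 'rvec': array([ 2.16640579, -2.17400445,  0.0620788 ]), 'tvec': array([0.03808376, 0.53631522, 0.89076729])} cam pos [0.46405793 0.01609479 0.93109718]
{'time': 0.1, 'qpos': array([-1.32714224,  0.47770293,  0.02234918,  1.55635093, -0.01149649,
        1.10932155, -0.08309207]), 'joint_velocities': array([-0.00100916, -0.00095511,  0.0021181 , -0.00214956,  0.00089113,
        0.0006484 ,  0.00211665]), 'joint_torque': array([ 4.41393990e-03, -5.97763538e+01,  1.61374658e+00, -2.81952256e+01,
        1.28437273e-02,  5.11705017e-03, -7.19880518e-06]), 'tcp_pos': array([0.23243008, 0.63327225, 0.30303341]), 'orientation': array([-8.22328706e-05,  1.74959971e-01,  9.84575200e-01, -8.23136337e-04]), 'force': array([ 0.37569394,  0.34840368, -0.2048284 ]), 'torque': array([ 0.00527544, -0.03110257, -0.00048879]), 'gripper_force': 0.0, 'opening': 0.08558619704207732}
```

View pics/scene0.png

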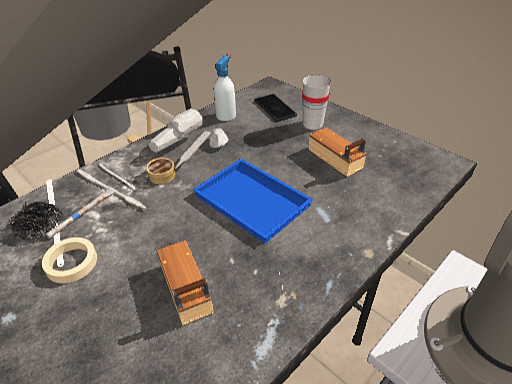

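View pics/top0.png

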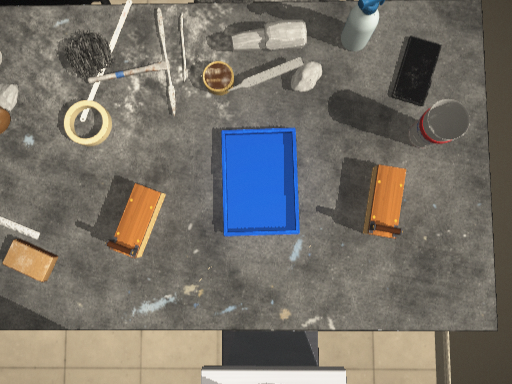

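The top view shows box 1 at about (137,220) and box 2 at (385,201). Both have their dark bars at the near (robot) end, with the tray between them at (260,181). Next I'll measure the lids at lid height, using depth.

```bash
cat >h.py <<'E'
import cv2,numpy as np
from cell import env,kin,camera,calibration,job
def cloud(n,p=None,d=None):
    c=calibration(n);R=cv2.Rodrigues(np.array(c["rvec"]))[0];t=np.array(c["tvec"]).ravel()
    v,u=np.mgrid[:384,:512]
    X=np.dstack([(u-c["cx"])/c["fx"]*d,(v-c["cy"])/c["fy"]*d,d])
    W=(X-t)@R; W[d==0]=np.nan
    return W
def rect(P):
    (c,s,a)=cv2.minAreaRect((P[:,:2]*1000).astype(np.float32))
    a=np.deg2rad(a)
    if s[0]<s[1]: s=s[::-1];a+=np.pi/2
    a=(a+np.pi/2)%np.pi-np.pi/2
    return np.array(c)/1000,s,a   # long axis angle
def Q(psi): # tool down, tool y (closing) along world angle psi
    y=np.array([np.cos(psi),np.sin(psi),0]);z=np.array([0,0,-1.]);x=np.cross(y,z)
    from scipy.spatial.transform import Rotation as Ro
    q=Ro.from_matrix(np.c_[x,y,z]).as_quat();return q[[3,0,1,2]]
def measure(p,d):
    W=cloud("top",d=d);z=W[...,2]
    hsv=cv2.cvtColor(p,cv2.COLOR_BGR2HSV);out={}
    for nm,(u0,u1,v0,v1) in dict(L=(95,180,170,270),R=(345,420,150,250)).items():
        m=np.zeros(z.shape,bool);m[v0:v1,u0:u1]=1
        lid=m&(z>.044)&(z<.061);bar=m&(z>.068)&(z<.1)
        out[nm]=(rect(W[lid|bar]),rect(W[lid]),np.median(z[lid]),rect(W[bar]),np.percentile(z[bar],[5,50,95]),W[bar].mean(0),bar.sum())
    m=(hsv[...,0]>100)&(hsv[...,0]<128)&(hsv[...,1]>150)&(hsv[...,2]>60);m[:100]=0
    T=W[m];rim=T[T[:,2]>.015]
    out["T"]=(rect(T),rect(rim),np.median(T[:,2]),len(rim))
    return out
E
python3 - <<'E'
from h import *
o=measure(cv2.imread("pics/top0.png"),np.load("top0.npy"))
for k in o: print(k,*o[k],sep="\n  ")
E
```

```text
L
  (array([0.47568036, 0.29423135]), (150.08998107910156, 61.08829116821289), np.float64(-0.35688156240797575))
  (array([0.47568036, 0.29423135]), (150.08998107910156, 61.08829116821289), np.float64(-0.35688156240797575))
  0.05404917083192201
  (array([0.41985724, 0.31494501]), (58.433536529541016, 12.965007781982422), np.float64(1.2088574214768602))
  [0.0771631  0.08825297 0.09133456]
  [0.41962346 0.31341367 0.08715671]
  192
R
  (array([ 0.51493854, -0.24310448]), (150.31878662109375, 60.93601608276367), np.float64(-0.17075256803206518))
  (array([ 0.51493854, -0.24310448]), (150.31878662109375, 60.93601608276367), np.float64(-0.17075256803206518))
  0.054030346121440316
  (array([ 0.45554724, -0.23262207]), (59.50690460205078, 12.727495193481445), np.float64(1.3847440314583803))
  [0.07762985 0.08835215 0.09122533]
  [ 0.45598878 -0.23049185  0.08731574]
  196
T
  (array([nan, nan]), (0.0, 0.0), np.float64(0.0))
  (array([0.56132837, 0.02720152]), (236.5128173828125, 166.91082763671875), np.float64(0.027495086788790868))
  nan
  1382
```

```bash
cat >>h.py <<'E'
def best(pos,psi):
    q0=env.get_state()["qpos"];c=[]
    for k in(0,np.pi):
        q=kin.inverse_kinematics(np.array(pos),Q(psi+k))
        if q is not None:c.append((np.abs(np.array(q)-q0).max(),psi+k))
    print("ik",c);return Q(min(c)[1])
def wr(n=8):
    F=[]
    for _ in range(n): env.dwell(.05);F.append(env.get_state()["force"])
    return np.mean(F,0)
E
python3 - <<'E'
from h import *
c=np.array([.4757,.2942]);a=-.357;u=np.array([np.cos(a),np.sin(a)])
b=c-.06*u
q=best([*b,.25],a)
env.grip(.05,30)
env.reach([*b,.25],q)
env.movel([*b,.15],.15)
env.movel([*b,.137],.05,stop_force=15)
env.dwell(.3);f0=wr()
env.grip(0.0,30);env.dwell(.2);f1=wr(4)
s=env.get_state();print(s["time"],s["tcp_pos"],s["opening"],s["gripper_force"],f0,f1-f0)
L=.13;th=.016/L
d=lambda t:np.array([*( (L*(1-np.cos(t))+.083*np.sin(t))*u),L*np.sin(t)-.083*(1-np.cos(t))])
z0=np.array([*b,.137])
for t in(th/2,th): env.movel(z0+d(t),.03)
env.dwell(.4);f2=wr(12)
p,dd=camera("scene");cv2.imwrite("pics/lift.png",p)
p,dd=camera("top");np.save("toplift.npy",dd)
s=env.get_state();D=f2-f0
print(s["time"],s["tcp_pos"],s["opening"],"dF",D,"along",D[:2]@u,"lift",-D[2]-D[:2]@u*.083/L)
cv2.imwrite("pics/lift_c.png",cv2.resize(cv2.imread("pics/lift.png")[180:360,80:300],None,fx=3,fy=3))
E
```

```text
ik [(np.float64(0.8745935998926505), -0.357), (np.float64(2.041025216179978), 2.784592653589793)]
4.6833 [0.41956459 0.31512717 0.13707002] 0.010911624693571726 29.288266003131866 [-0.00627712  0.08824504  0.08509324] [ 1.42240780e-04 -6.42876866e-01  1.36892796e+00]
6.7167 [0.42995732 0.31124285 0.15233893] 0.0110300943366705 dF [ 0.65337555 -0.5087734  -4.30632069] along 0.7899783259935161 lift 3.801949912128607
```

View pics/lift_c.png

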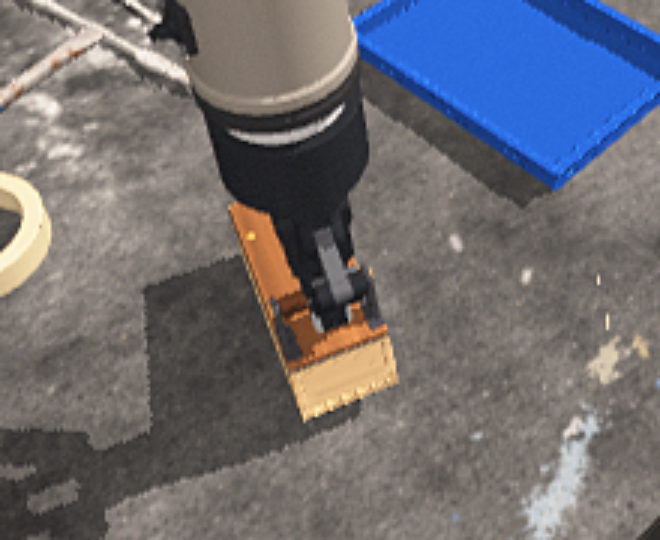

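The bar is held and that end is raised about 15 mm, shown by the shadow gap under the box's near edge at about (340,415) in the crop. The lift force is about 4 N, well inside the full range (2.3–5.5 N) and far above the empty one, so this is the heavy box. I'll set it down, measure its pose again, then grip it across the middle.

```bash
python3 - <<'E'
from h import *
c=np.array([.4757,.2942]);a=-.357;u=np.array([np.cos(a),np.sin(a)]);b=c-.06*u
p0=env.get_state()["tcp_pos"];z0=np.array([*b,.137])
env.movel((p0+z0)/2,.03);env.movel(z0,.03)
env.grip(.05);env.movel([*b,.20],.15)
# clear the top view of the box
env.movel([b[0]-.0,b[1]+.16,.24],.25)
p,d=camera("top");cv2.imwrite("pics/top1.png",p);np.save("top1.npy",d)
o=measure(p,d)
for k in "LR": print(k,o[k][0],o[k][2],o[k][3][:2],o[k][-1])
# tray rim by ray-cast of the blue contour at z=.022 
W=cloud("top",d=d)
hsv=cv2.cvtColor(p,cv2.COLOR_BGR2HSV)
m=cv2.inRange(hsv,(100,150,50),(128,255,255));m[:100]=0
C=max(cv2.findContours(m,0,2)[0],key=cv2.contourArea)[:,0].astype(float)
K=calibration("top");R=cv2.Rodrigues(np.array(K["rvec"]))[0];t=np.array(K["tvec"]).ravel();o_=-R.T@t
r=np.c_[(C[:,0]-K["cx"])/K["fx"],(C[:,1]-K["cy"])/K["fy"],np.ones(len(C))]@R
P=o_+r*((.022-o_[2])/r[:,2])[:,None]
print("tray",rect(P));print(env.get_state()["time"])
E
```

```text
L (array([0.47479758, 0.29484387]), (150.1452178955078, 61.48129653930664), np.float64(-0.36317834048935893)) 0.05397490070523531 (array([0.41881064, 0.31598392]), (60.22074890136719, 13.971640586853027)) 192
R (array([ 0.51479065, -0.24295468]), (150.02325439453125, 60.9019889831543), np.float64(-0.1731056040132053)) 0.05406817041400252 (array([ 0.4556301 , -0.23268375]), (59.17345428466797, 12.91019058227539)) 195
tray (array([0.56118976, 0.02711399]), (236.8682861328125, 166.6806640625), np.float64(0.027541186523379224))
9.5333
```

```bash
python3 - <<'E'
from h import *
c=np.array([.4748,.2947]);a=-.360;T=np.array([.5612,.0271]);ta=.0275
env.grip(.085)
q=best([*c,.24],a+np.pi/2)
env.reach([*c,.24],q)
env.movel([*c,.13],.2)
hit=env.movel([*c,.086],.06,stop_force=15)
env.grip(.0,60);env.dwell(.2)
s=env.get_state();print(hit,s["time"],s["tcp_pos"],s["opening"],s["gripper_force"])
env.movel([*c,.16],.1);env.dwell(.2)
s=env.get_state();print(s["tcp_pos"],s["opening"],s["force"])
# turn toward the tray's yaw
y=cv2.Rodrigues(np.array([0,0,ta-a]))[0]
from scipy.spatial.transform import Rotation as Ro
q2=(Ro.from_matrix(y)*Ro.from_quat(q[[1,2,3,0]])).as_quat()[[3,0,1,2]]
env.movel([*T,.16],.15,rot=q2)
p,d=camera("scene");cv2.imwrite("pics/carry.png",p)
s=env.get_state();print(s["time"],s["tcp_pos"],s["opening"])
E
```

```text
ik [(np.float64(1.680983832191882), 1.2107963267948967), (np.float64(1.0853458507618494), 4.35238898038469)]
False 13.1333 [0.47519243 0.29502199 0.08663324] 0.05924472673709214 65.54462045431137
[0.47453935 0.29446111 0.15938567] 0.05973473589313017 [-0.2137749   0.7155327  -6.10001132]
16.3 [0.56106361 0.02794273 0.15990769] 0.05912951972752829
```

View pics/carry.png

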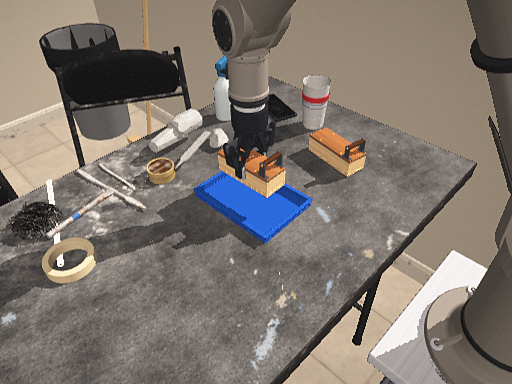

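The box hangs level in the grip over the tray, at about (252,172), aligned with it. The wrist force of about 6 N confirms the weight. Now I'll lower it.

```bash
python3 - <<'E'
from h import *
T=np.array([.5612,.0271])
env.movel([*T,.1],.1);hit=env.movel([*T,.0905],.02,stop_force=4)
s=env.get_state();print(hit,s["tcp_pos"],s["force"])
env.grip(.085);env.dwell(.2)
env.movel([*T,.25],.15)
env.movel([.45,.27,.28],.25);env.dwell(.2)
p,d=camera("top");cv2.imwrite("pics/end.png",p)
W=cloud("top",d=d);z=W[...,2]
m=np.zeros(z.shape,bool);m[130:235,224:298]=1
lid=m&(z>.05)&(z<.066)
print(rect(W[lid]),np.percentile(z[lid],[5,50,95]))
A=np.c_[W[lid][:,:2],np.ones(lid.sum())];print("slope",np.linalg.lstsq(A,W[lid][:,2],rcond=None)[0])
print(measure(p,d)["R"][0],env.get_state()["time"],env.get_state()["force"])
E
```

```text
True [0.5613771  0.02722216 0.09163232] [-0.84962394 -0.2382203   5.38601263]
(array([0.56113586, 0.02722347]), (150.6835174560547, 60.12839889526367), np.float64(0.027203185607966862)) [0.05648687 0.05900367 0.06138447]
slope [-0.00212981 -0.00052698  0.06021689]
  return _methods._mean(a, axis=axis, dtype=dtype,
  ret = ret.dtype.type(ret / rcount)
Traceback (most recent call last):
  File "h.py", line 25, in measure
    out[nm]=(rect(W[lid|bar]),rect(W[lid]),np.median(z[lid]),rect(W[bar]),np.percentile(z[bar],[5,50,95]),W[bar].mean(0),bar.sum())
                                                                          ~~~~~~~~~~~~~^^^^^^^^^^^^^^^^^^
IndexError: index -1 is out of bounds for axis 0 with size 0
```

View pics/end.png

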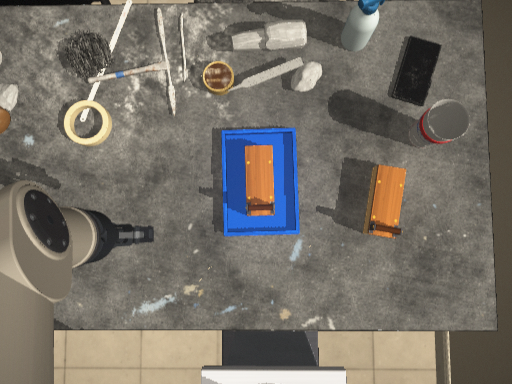

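The heavy box stands flat and centred in the tray at (260,180): its lid is at 59 mm with almost no slope. The light box is untouched at (386,201), and the arm is clear of everything. The traceback only came from my helper looking for the left box, which has been moved.

```bash
python3 -c "
from cell import env,job
print(env.get_state()['time']);print(job.job_done())"
```

```text
20.775
the job is handed in; nothing more can be done
None
```

The box I weighed (about 4 N at the bar) was the heavy one; it now stands flat and upright in the blue tray, the light box is untouched where it was, and the job was handed in at 20.8 s.

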